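# Open the combination padlock and hold it up

### The job

Pick up the closed combination padlock and slide it fully down into the slot of the lock holder (either way round), so that it cannot twist. There turn its dial clockwise, feeling the notches click, until the pointer rests in the notch at the long raised mark; then pull the shackle up until it is open and keep pulling to lift the lock out by the shackle, leaving the dial set. Finish while still holding the open lock steady and upright by its shackle, at least 10 cm clear of the worktop; do not disturb the other things on the bench.

Things in the scene. Friction and masses are not known exactly. Their poses are not given: they have to be found in the camera images.
- lock: Loose combination padlock, about 0.43 kg (plus or minus 30 %), its body a slab 32 (x) x 110 (y) x 50 high (z), standing upright. Origin: centre of its underside; z up, y along its length. On its top at y = -28 is the dial, and at y = +10 to +44 the square-bowed steel shackle. The centre of mass is at about y = +18. With the shackle closed it can be lifted and carried by the shackle. Loose on the worktop it tends to twist when the dial is turned.
- bow (a point): Middle of the shackle's bow: a straight bar of square section 10 x 10, along the lock's y, 44 long over all (34 between the leg axes; round legs 10 in diameter below its ends). When closed the bow's middle is at x = 0, y = +27, z = 92 in the lock's frame, 42 above the top of the lock body. Grip it across the lock's x from above. Axes as the lock's.
- shackle (a joint): Pull-out of the shackle along the lock's z in m: 0 closed, 0.022 fully open (stop; the short leg is then out of the body). It slides with about 0.5 N, but only while the dial is within about 0.2 rad of the opening notch; pulled when locked, it just lifts the whole lock.
- dial_grip (a point): Point on the dial's vertical axis, at x = 0, y = -28, z = 78 in the lock's frame. The dial has a bar grip 10 thick and 30 long, from 6 to 36 above the lock's top (skirt 28 in diameter below it, to 6 above the top); this point is 28 above the top. Site axes turn with the dial: y along the bar, -y is the pointer end (narrow nose and pale line), x across the bar. The nearest leg of the shackle is 33 away from the axis.
- dial (a joint): Angle of the dial in rad, growing clockwise seen from above. Notches (spring clicks that draw the dial to their centres, about 0.05 to 0.1 N m to pass) at 0, 0.5, 1.0 and 1.5; stops just beyond 0 and 1.5. The opening notch is 1.0: the long raised bar mark on the lock's top (the other three notches have small round pips). At 0.5 the pointer looks along the lock's -y. It starts in the notch at 0 or 0.5.
- holder: Fixed lock holder: base plate 75 (x) x 150 (y) x 8, with an upright rectangular slot open at the top, 36 (x) x 114 (y) inside, walls 4 thick. Origin: centre of the base plate's underside, on the worktop; slot centred on it, y along its length. The slot's floor is 8 above the worktop, its straight walls end at 28, and lips flare outward by 5 up to a height of 37. A lock fully home stands 8 above the worktop, on the slot's floor.
- timer: Bystander, leave alone: countdown timer, 62 x 62 x 18 mm; origin at the centre of its underside.
- beaker: Bystander, leave alone: clear plastic beaker, 53 across, 65 high mm; origin at the centre of its underside.
- log_book: Bystander, leave alone: closed pocket log book, 106 x 76 x 10 mm; origin at the centre of its underside.
- standard_bottle: Bystander, leave alone: small white bottle with cap, 47 across, 92 high mm; origin at the centre of its underside.

How it is judged:
On the way, in this order (a step that is already met when the one before it is completed fails the run):
1. the closed lock is fully down in the slot of the holder (horizontal distance between lock and holder below 0.006 m and z of lock in the frame of holder below 0.012 m and angle between the y axis of lock and the y axis of holder, either way round below 0.08 rad and angle between lock's own z axis and vertical below 0.08 rad and value of joint shackle below 0.006 m), for 0.2 s.
2. with the lock seated, the dial is at the opening notch (horizontal distance between lock and holder below 0.006 m and z of lock in the frame of holder below 0.012 m and angle between the y axis of lock and the y axis of holder, either way round below 0.08 rad and angle between lock's own z axis and vertical below 0.08 rad and value of joint dial between 0.85 and 1.15 rad), for 0.2 s.
3. the shackle is pulled open (value of joint shackle above 0.018 m), for 0.2 s.
At the end, for the whole second after the job is handed in: Held by the shackle's bow (grasp point within 30 mm of its middle), shackle open over 18 mm, dial within 0.15 rad of 1.0, the lock's underside over 100 mm above the worktop, clear of the holder, tilted under 0.35 rad and still (under 30 mm/s, 0.3 rad/s) (value of joint shackle above 0.018 m and value of joint dial between 0.85 and 1.15 rad and height (world z) of lock above 0.1 m and angle between lock's own z axis and vertical below 0.35 rad and distance between the grasp point and bow below 0.03 m and contact force between the fingers and lock above 1 N and contact force between lock and holder below 0.1 N and linear speed of lock below 0.03 m/s and angular speed of lock below 0.3 rad/s); the arm keeps its last pose, push and grip.
It fails at once if the timer is pushed more than 30 mm or tipped (distance of timer from where it was at the start of the episode above 0.03 m or angle between timer's own z axis and vertical above 0.4 rad).
It fails at once if the beaker is pushed more than 30 mm or tipped (distance of beaker from where it was at the start of the episode above 0.03 m or angle between beaker's own z axis and vertical above 0.4 rad).
It fails at once if the log book is pushed more than 30 mm or tipped (distance of log_book from where it was at the start of the episode above 0.03 m or angle between log_book's own z axis and vertical above 0.4 rad).
It fails at once if the standard bottle is pushed more than 30 mm or tipped (distance of standard_bottle from where it was at the start of the episode above 0.03 m or angle between standard_bottle's own z axis and vertical above 0.4 rad).
It also fails if it takes over 61 s, if anything falls off the work surface, if the arm or the gripper's body presses on something with over 40 N, if the wrist force passes 120 N, or if a joint passes its speed limit or range.

### The arm

A 7-joint arm with a two-finger parallel gripper is mounted at the origin on a cart in front of the work surface, level with it; the furniture and walls round the work are solid. World frame = base frame: x ahead of the robot, y to its left, z up, the work surface at z = 0. Lengths are in m, angles in rad, forces in N, time in s.
With the tool pointing down it reaches from about 0.4 to 0.85 m from the base axis. Payload 4.5 kg.
Tool frame: the origin (TCP) lies at the very end of the fingers, on their centre line; the grasp point (between the pads) lies 19 mm behind it (tcp_to_grasp is the z of the grasp point in the tool frame, in m); z points along the fingers, y is the line along which they close (so a half turn about z gives the same grasp; the last joint's range is limited). The gripper opens to 88 mm and grips with 3 to 60 N. Pads are 18 mm wide; open, the fingers measure 123 mm over their backs; the gripper's body (75 mm by 187 mm) begins 45 mm behind the grasp point.
Start: joints at [-1.194, 0.689, -0.195, 1.565, 0.157, 0.902, -0.215], TCP at [0.21, 0.589, 0.239] pointing down, gripper open.
Joint ranges: [-3.01, 3.01], [-0.46, 2.08], [-1.47, 1.51], [0.13, 2.56], [-1, 4.14], [0.04, 2.09], [-2.66, 2.66]. Speed limits (rad/s): [2.57, 2.57, 3.14, 3.14, 3.14, 3.14, 3.14].

### API

Orientations are given as a unit quaternion [x, y, z, w].
In Python, from plant import * gives the robot as it stands. The module is installed in compiled form; this text tells all that it offers.
- The arm moves only by the shell command python3 -m jog 'ROWS' [OPENING] [FORCE]. ROWS is JSON, a list that holds one entry, the list of rows, each a list of 6 numbers: the shift along the tool's x, y, z in m, then the turn, a rotation vector about the tool's x, y, z in rad. In form: [[[dx, dy, dz, ax, ay, az], ...]]. A call has 1 to 12 rows; each row shifts and turns the commanded pose from where the row before left it, along the tool's axes as they then stand; what a row does not reach is not made up. A row lasts 1/8 s, in which the tool goes at most 62.5 mm and 10.7 degrees, less where a joint would pass 70% of its speed; a pose out of reach is approached as far as the arm can. A call with a gripper value outside its range is refused whole. OPENING is the finger opening in m, from 0 to 0.0881, set as the call begins (- or left out, the last holds). The fingers move at their own pace and stop on an object; FORCE is the grip in N (left out, the last holds). Time passes only in rows, so rows that do not move let the fingers close. It gives the time, the measured TCP pose, the force, the opening and the grip force at its end, in the units of the state.
- get_state(): the state, without advancing time (a new reading comes with each control period).
- snapshot(name): name is "scene" or "side" or "wrist"; returns a dict with "frame" (400x640x3 uint8, red, green, blue), "mtx" (3x3 intrinsics, pixels), "xyz" and "orientation" of the camera in the world; the wrist camera has in their place "mount" (4x4, takes a point from camera to tool coordinates, whose origin is the TCP and whose axes are the flange's). Camera axes: x right, y down, z forward; pixel columns grow to the right and rows downward; lengths in m; the calibration is good to about 2 mm. The wrist camera is an equidistant fisheye: a pixel r from the principal point sees the ray r / f radians off the axis. A picture is of the moment at which its call begins: read the wrist's pose just before it. There is no depth.
- finish_job(): hands the job in; it is judged then, once.
The state is a dict: "clock": time; "q": joint angles; "qd": joint speeds; "joint_torque": joint torques, N m; "tool_pos": TCP position; "eef_rot": TCP orientation; "contact_force": force on the tool from outside, world axes, zero at the start; "moment": the same for the moment, N m; "opening": opening from 0.0 (shut) to 1.0 (fully open); "finger_force": force on a finger pad.
Only numpy, scipy, OpenCV 4.12 (cv2) and the standard library are available. Lean on these libraries where they do the work, as an engineer would, in place of code of your own. Each camera call takes 0.05 s, during which the arm holds its last target. There are 200 camera calls.

## Working session

There is one attempt and no reset: what is moved stays moved. The work goes in short steps, Python scripts to look and compute and a shell command to move; the robot and the scene stay as the last step left them, time stands still between calls to the robot, and variables do not carry over. Pictures are saved under pics/ and viewed, at most 10 in all, crops included, and the job is handed in when it is done.

```bash
mkdir -p pics
cat > h.py <<'E'
from plant import *
import numpy as np, cv2
from scipy.spatial.transform import Rotation as R
def grab(n,fn=None):
    s=get_state(); d=snapshot(n); d['s']=s; d['n']=n
    if fn: cv2.imwrite('pics/'+fn,d['frame'][:,:,::-1])
    return d
def ray(d,u,v):
    K=np.array(d['mtx']); x=(u-K[0,2])/K[0,0]; y=(v-K[1,2])/K[1,1]
    if d['n']=='wrist':
        r=np.hypot(x,y); k=np.sin(r)/r if r>1e-9 else 1
        c=np.array([x*k,y*k,np.cos(r)]); M=np.array(d['mount'])
        T=R.from_quat(d['s']['eef_rot']).as_matrix(); 
        return np.array(d['s']['tool_pos'])+T@M[:3,3], T@M[:3,:3]@c
    o=np.array(d['orientation']); Rm=R.from_quat(o).as_matrix() if o.shape==(4,) else o
    return np.array(d['xyz']), Rm@np.array([x,y,1.])
def onz(d,u,v,z):
    p,r=ray(d,u,v); return p+r*(z-p[2])/r[2]
E
python3 - <<'E'
from h import *
import pickle
ds=[grab('scene','s0.png'),grab('side','d0.png'),grab('wrist','w0.png')]
pickle.dump(ds,open('d0.pkl','wb'))
for d in ds[:2]: print(d['mtx'],d['xyz'],d['orientation'])
print(ds[2]['mtx'],ds[2]['mount'],ds[2]['s'])
cv2.imwrite('pics/a0.png',cv2.resize(np.vstack([ds[0]['frame'],ds[1]['frame']])[:,:,::-1],None,fx=.75,fy=.75))
E
```

```text
[[436.2379675    0.         321.0028708 ]
 [  0.         436.2379675  199.56913645]
 [  0.           0.           1.        ]] [-0.03573535 -0.64673349  1.08960102] [ 0.87394387 -0.33152082  0.13307425 -0.32955621]
[[493.42684578   0.         317.96026806]
 [  0.         493.42684578 198.48339809]
 [  0.           0.           1.        ]] [ 0.18301723 -1.47118447  0.79311904] [ 0.83806398 -0.09842276  0.06072341 -0.53317389]
[[309.70691629   0.         312.98670425]
 [  0.         309.70691629 202.19108293]
 [  0.           0.           1.        ]] [[-1.84270471e-04 -9.61011675e-01 -2.76507732e-01  7.13810817e-02]
 [ 9.99999659e-01 -3.99506853e-04  7.22078692e-04  5.24582663e-04]
 [-8.04392787e-04 -2.76507504e-01  9.61011422e-01 -1.47058318e-01]
 [ 0.00000000e+00  0.00000000e+00  0.00000000e+00  1.00000000e+00]] {'clock': 0.1, 'q': array([-1.19420139,  0.6899263 , -0.19452124,  1.56624393,  0.15730615,
        0.90246232, -0.21510135]), 'qd': array([-0.00060453, -0.00108315, -0.00206342, -0.00464419,  0.0006887 ,
       -0.00037721,  0.00121165]), 'joint_torque': array([-2.50931218e-03, -5.28501606e+01, -1.27204008e+00, -1.53838795e+01,
       -5.27372409e-02,  1.88965685e-03,  5.52368613e-05]), 'tool_pos': array([0.20992613, 0.58809282, 0.23797286]), 'eef_rot': array([ 1.70519961e-01,  9.85353877e-01, -8.20095636e-04, -8.27731069e-05]), 'contact_force': array([-1.07383871, -0.48270309,  0.46815911]), 'moment': array([-0.00985815, -0.00733893,  0.00470672]), 'finger_force': 0.0, 'opening': 0.999188314550148}
```

View pics/s0.png

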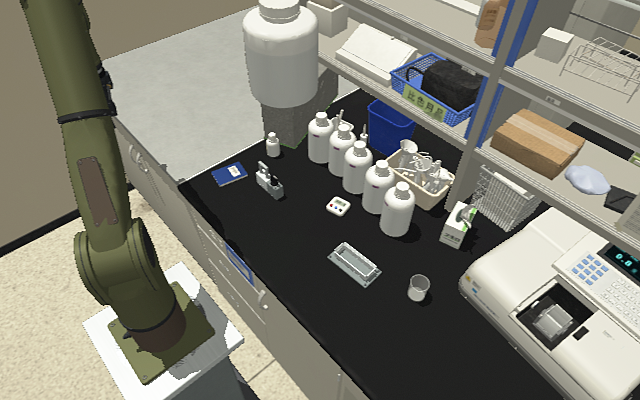

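View pics/w0.png

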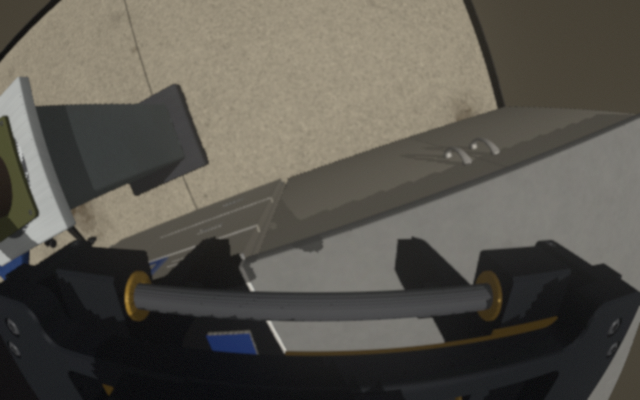

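The scene shows the lock at about (270,180), log book (230,173), holder (355,262), timer (338,206), beaker (419,288), and the bottle (273,145). The wrist view shows mostly floor and the bench edge. I'll enlarge the lock and holder.

Run:
```python
from h import *
import pickle
ds=pickle.load(open('d0.pkl','rb'))
s,d=ds[0],ds[1]
a=cv2.resize(s['frame'][130:230,220:320],(400,400),interpolation=3)
b=cv2.resize(s['frame'][220:320,310:410],(400,400),interpolation=3)
c=cv2.resize(d['frame'],(320,200)) 
cv2.imwrite('pics/a1.png',np.hstack([a,b])[:,:,::-1])
for n,u,v,z in [('lock',270,182,.03),('holder',355,262,.03),('timer',338,206,.01),('beaker',419,288,.03),('log',230,173,0),('bottle',273,147,.04)]: print(n,onz(s,u,v,z))
cv2.imwrite('pics/d0b.png',d['frame'][:,:,::-1])
```

```text
lock [0.52737749 0.21658518 0.03      ]
holder [ 0.51687101 -0.19934493  0.03      ]
timer [6.39008998e-01 3.60198660e-04 1.00000000e-02]
beaker [ 0.58967668 -0.37691041  0.03      ]
log [0.46419497 0.36828161 0.        ]
bottle [0.63653704 0.3403789  0.04      ]
```

View pics/a1.png

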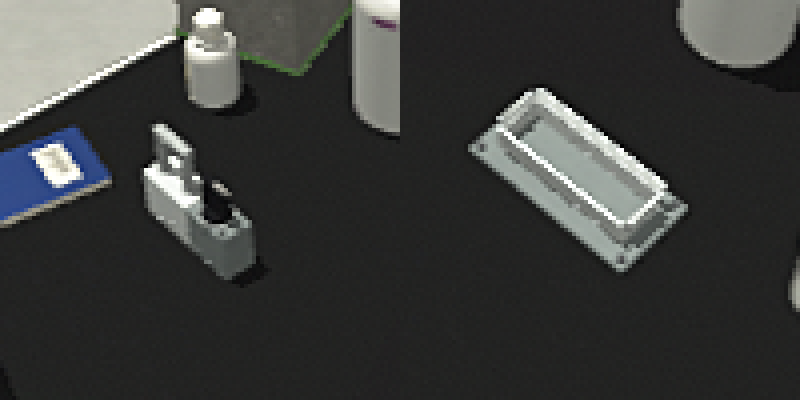

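The lock's shackle end is upper left (bow near (263,164)) and its dial end lower right. The holder lies at roughly the same heading. I'll cast these points for headings.

Run:
```python
from h import *
import pickle
s=pickle.load(open('d0.pkl','rb'))[0]
L=lambda x,y,z:onz(s,220+x/4,130+y/4,z)
H=lambda x,y,z:onz(s,310+(x-400)/4,220+y/4,z)
def yaw(a,b): e=b-a; return np.round(np.r_[(a+b)/2,np.hypot(*e[:2]),np.degrees(np.arctan2(e[1],e[0]))],3)
print('bow',yaw(L(190,147,.097),L(157,127,.097)))
print('lock bottom edge',yaw(L(225,278,0),L(147,210,0)),'short',yaw(L(225,278,0),L(253,262,0)))
print('base long',yaw(H(622,270,.004),H(470,148,.004)),'short',yaw(H(622,270,.004),H(688,208,.004)))
print('base diag',yaw(H(470,148,.004),H(688,208,.004)))
print('rim',yaw(H(625,225,.037),H(497,122,.037)),yaw(H(667,185,.037),H(540,90,.037)))
```

```text
bow [5.2500e-01 2.4000e-01 9.7000e-02 3.7000e-02 9.9525e+01]
lock bottom edge [ 0.509  0.216  0.     0.106 91.207] short [ 0.524  0.162  0.     0.029 -2.48 ]
base long [ 4.8700e-01 -1.9500e-01  4.0000e-03  1.4800e-01  9.4294e+01] short [ 0.529 -0.267  0.004  0.073  3.162]
base diag [ 5.2300e-01 -1.9300e-01  4.0000e-03  1.6600e-01 -5.9654e+01]
rim [ 5.0000e-01 -1.9500e-01  3.7000e-02  1.2300e-01  9.3594e+01] [ 5.4500e-01 -1.9400e-01  3.7000e-02  1.2000e-01  9.4884e+01]
```

```bash
python3 -m jog '[[[-0.044,-0.031,0,0,0,0],[-0.044,-0.031,0,0,0,0],[-0.044,-0.031,0,0,0,0],[-0.044,-0.031,0,0,0,0],[-0.044,-0.031,0,0,0,0],[-0.044,-0.031,0,0,0,0],[-0.044,-0.031,0,0,0,0],[-0.044,-0.031,0,0,0,0],[-0.044,-0.031,0,0,0,0],[-0.044,-0.031,0,0,0,0]]]'
python3 -m jog '[[[0,0,0,0,0,0.175],[0,0,0,0,0,0.175],[0,0,0,0,0,0.175],[0,0,0,0,0,0.175],[0,0,0,0,0,0.175],[0,0,0,0,0,0.175],[0,0,0,0,0,0.175],[0,0,0,0,0,0],[0,0,0,0,0,0]]]'
python3 - <<'E'
from h import *
d=grab('wrist','w1.png'); import pickle; pickle.dump(d,open('w1.pkl','wb')); print(d['s']['tool_pos'],d['s']['q'],R.from_quat(d['s']['eef_rot']).as_matrix().round(3))
E
```

```text
clock: 1.4
tool_pos: [0.521, 0.1473, 0.2386]
eef_rot: [0.171, 0.985, 0.0, -0.0]
contact_force: [1.3, 0.8, -0.3]
opening: 0.996
finger_force: 0.0
clock: 2.52
tool_pos: [0.5201, 0.1489, 0.2386]
eef_rot: [0.705, 0.709, -0.0, -0.0]
contact_force: [-0.1, -0.2, -0.3]
opening: 1.001
finger_force: 0.0
[0.52014339 0.14889466 0.23859867] [-0.42909564  0.57920661  0.10566742  1.82972125 -0.08612502  0.73735176
 -0.27058724] [[-0.006  1.    -0.   ]
 [ 1.     0.006  0.   ]
 [ 0.    -0.    -1.   ]]
```

View pics/w1.png

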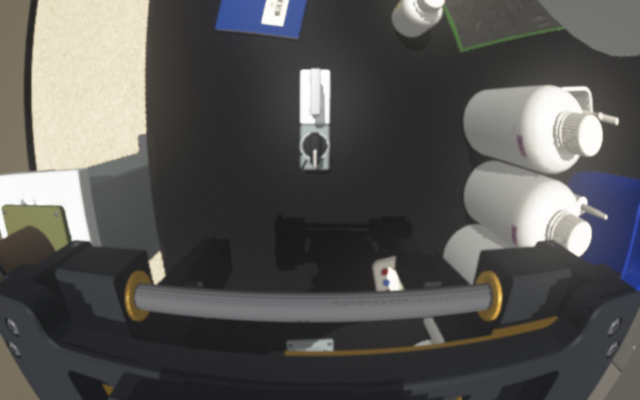

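The wrist view shows the lock upright in the image at cols 300–330, rows 68–172: bow at about (316,68–115), dial at (314,150) with its pointer pale line toward the bottom. Let me zoom in.

Run:
```python
from h import *
import pickle
d=pickle.load(open('w1.pkl','rb'))
cv2.imwrite('pics/c1.png',cv2.resize(d['frame'][60:180,270:370],(500,600),interpolation=3)[:,:,::-1])
print(d['s']['opening'])
```

```text
1.0005013552374862
```

View pics/c1.png

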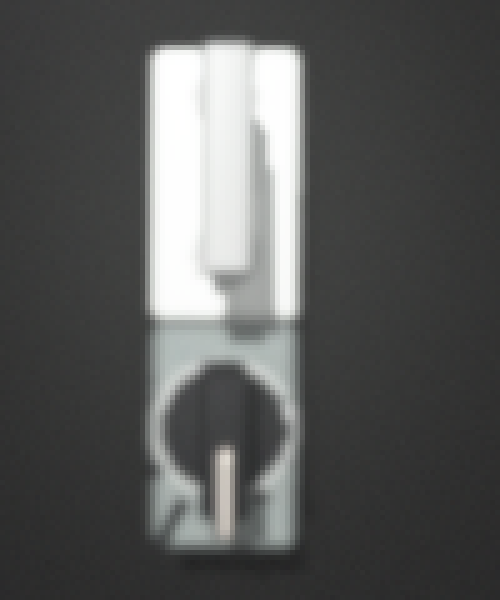

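The pointer looks along lock -y (dial at 0.5), and the long mark is at the lower left, i.e. 0.5 rad further clockwise. Casting points next.

Run:
```python
from h import *
import pickle
d=pickle.load(open('w1.pkl','rb'))
P=lambda x,y,z:onz(d,270+x/5-.4,60+y/5-.4,z)
c=[P(150,45,.05),P(302,45,.05),P(300,552,.05),P(153,552,.05)]
for p in c: print(p.round(4))
print('centre',np.mean(c,0)); e=(c[0]+c[1]-c[2]-c[3])/2; print(np.hypot(*e[:2]),np.degrees(np.arctan2(e[1],e[0])))
b=[P(203,40,.097),P(252,40,.097),P(206,272,.097),P(249,272,.097)]
for p in b: print(p.round(4))
e=(b[0]+b[1]-b[2]-b[3])/2;print('bow',np.mean(b,0),np.hypot(*e[:2]),np.degrees(np.arctan2(e[1],e[0])))
```

```text
[0.5052 0.2721 0.05  ]
[0.5376 0.2723 0.05  ]
[0.5384 0.1613 0.05  ]
[0.5061 0.1611 0.05  ]
centre [0.5218146 0.2167032 0.05     ]
0.11099203672172823 90.43125311242375
[0.5169 0.2658 0.097 ]
[0.5259 0.2659 0.097 ]
[0.5177 0.2222 0.097 ]
[0.5256 0.2222 0.097 ]
bow [0.52152115 0.24400507 0.097     ] 0.04362067308581232 90.35600018273759
```

```bash
python3 -m jog '[[[0.045,0.001,0,0,0,0],[0.045,0.001,0,0,0,0],[0,0,0.04,0,0,0],[0,0,0.04,0,0,0],[0,0,0.04,0,0,0],[0,0,0.03,0,0,0],[0,0,0.016,0,0,0],[0,0,0,0,0,0],[0,0,0,0,0,0]]]'
```

```text
clock: 3.7
tool_pos: [0.5228, 0.2392, 0.0738]
eef_rot: [0.706, 0.708, 0.001, 0.0]
contact_force: [0.7, 0.6, -0.7]
opening: 0.999
finger_force: 0.0
```

```bash
python3 -m jog '[[[0,-0.001,0.001,0,0,0],[0,0,0,0,0,0],[0,0,0,0,0,0],[0,0,0,0,0,0],[0,0,0,0,0,0],[0,0,0,0,0,0],[0,0,0,0,0,0],[0,0,0,0,0,0]]]' 0 45
python3 -m jog '[[[0,0,-0.01,0,0,0],[0,0,-0.02,0,0,0],[0,0,-0.03,0,0,0],[0,0,-0.03,0,0,0],[0,0,-0.03,0,0,0],[0,0,-0.02,0,0,0],[0,0,0,0,0,0],[0,0,0,0,0,0]]]'
python3 - <<'E'
from h import *
d=grab('wrist','w2.png'); import pickle; pickle.dump(d,open('w2.pkl','wb')); print(d['s']['contact_force'],d['s']['moment'],d['s']['q'])
cv2.imwrite('pics/s2.png',cv2.resize(grab('scene')['frame'][50:250,180:420],(480,400))[:,:,::-1])
E
```

```text
clock: 4.7
tool_pos: [0.521, 0.2388, 0.0717]
eef_rot: [0.706, 0.708, 0.0, -0.0]
contact_force: [0.6, 0.1, 0.2]
opening: 0.117
finger_force: 0.8
clock: 5.7
tool_pos: [0.52, 0.2385, 0.2108]
eef_rot: [0.706, 0.708, -0.001, -0.0]
contact_force: [-0.4, -0.1, -5.1]
opening: 0.098
finger_force: 45.0
[-0.36998162 -0.12832454 -5.05023075] [-0.01862289  0.08526166 -0.01713515] [-0.57789211  0.65646339  0.11428725  1.76676967 -0.10526202  0.72666611
 -0.40506862]
```

View pics/w2.png

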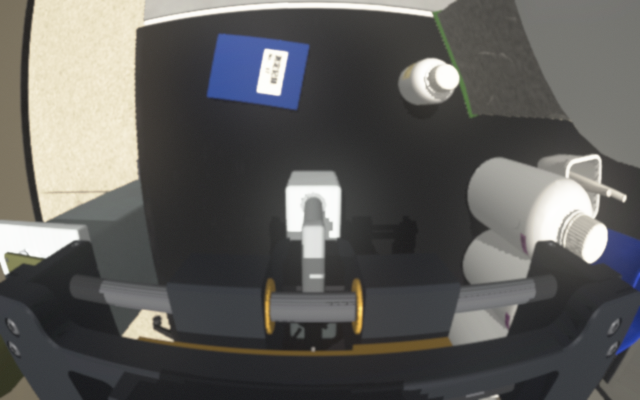

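The lock hangs straight from the bow, its shackle end visible at cols 287–341, rows 172+. Now I'll carry it past the holder to a standoff where the camera sees the slot.

```bash
python3 -m jog '[[[-0.02,0,-0.02,0,0,0],[-0.04,0,-0.02,0,0,0],[-0.055,0,0,0,0,0],[-0.06,0,0,0,0,0],[-0.06,0,0,0,0,0],[-0.06,0,0,0,0,0],[-0.06,0,0,0,0,0],[-0.06,0,0,0,0,0],[-0.06,0,0,0,0,0],[-0.05,0,0,0,0,0],[-0.03,0,0,0,0,0],[-0.015,0,0,0,0,0]]]'
python3 -m jog '[[[0,0,0,0,0,0],[0,0,0,0,0,0],[0,0,0,0,0,0]]]'
python3 - <<'E'
from h import *
d=grab('wrist','w3.png'); import pickle; pickle.dump(d,open('w3.pkl','wb')); print(d['s']['tool_pos'],d['s']['q'],d['s']['moment'],R.from_quat(d['s']['eef_rot']).as_matrix().round(4))
E
```

```text
clock: 7.3
tool_pos: [0.5205, -0.3349, 0.2523]
eef_rot: [0.708, 0.707, -0.001, 0.0]
contact_force: [0.5, 0.6, -4.8]
opening: 0.098
finger_force: 45.0
clock: 7.68
tool_pos: [0.5232, -0.3292, 0.2518]
eef_rot: [0.705, 0.709, 0.0, -0.0]
contact_force: [-0.2, -0.4, -4.4]
opening: 0.099
finger_force: 45.0
[ 0.5232264  -0.32922521  0.25175721] [ 0.45396335  0.6628254   0.06033131  1.57966277 -0.04871092  0.90117546
  0.53753195] [ 0.01444262  0.06816899 -0.03542306] [[-0.0057  1.     -0.    ]
 [ 1.      0.0057  0.0012]
 [ 0.0012 -0.     -1.    ]]
```

View pics/w3.png

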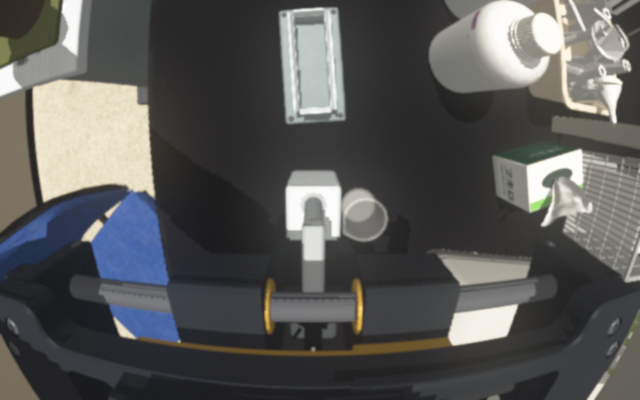

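The holder is in view at cols 278–345, rows 8–124, tilted a few degrees clockwise. The lock's end is at cols 287–341, row 172. I'll measure the plate by contour.

```bash
cat > m.py <<'E'
from h import *
import pickle,sys
d=pickle.load(open('w3.pkl','rb'))
g=cv2.cvtColor(d['frame'],cv2.COLOR_RGB2GRAY); roi=np.zeros_like(g); roi[2:140,260:365]=g[2:140,260:365]
m=(roi>80).astype(np.uint8); cs,_=cv2.findContours(m,0,1); c=max(cs,key=cv2.contourArea)[:,0]; print(c.min(0),c.max(0))
def fit(c,z):
    p=np.array([onz(d,u,v,z)[:2] for u,v in c])*1000
    return p,cv2.minAreaRect(p.astype(np.float32))
p,r=fit(c,.008); print(r)
q=cv2.approxPolyDP(c.reshape(-1,1,2),4,True)[:,0]; print(q.tolist()); 
for z in (0.004,.008): print(np.array([onz(d,u,v,z) for u,v in q]).round(4).tolist())
# lips: brightest
for t in (170,190,210,225):
    ys,xs=np.where(roi>t); ok=(xs>280)&(xs<343); h=np.c_[xs,ys][ok]
    if len(h)>20:
        print(t,len(h),h.min(0),h.max(0),fit(h,.037)[1])
for row in (20,40,60,80,100,110,118): print(row,roi[row,276:350:1].tolist())
E
python3 m.py
python3 - <<'E'
import cv2
im=cv2.imread('pics/w3.png'); cv2.imwrite('pics/c3.png',cv2.resize(im[0:210,265:355],None,fx=2.85*1,fy=2.85,interpolation=3) if 0 else cv2.resize(im[0:130,265:360],(438,600),interpolation=3))
E
```

```text
[278   7] [345 124]
((521.0065307617188, -189.71241760253906), (77.15264129638672, 152.22265625), 4.1800923347473145)
[[280, 10], [286, 123], [344, 120], [337, 7]]
[[0.4802, -0.1161, 0.004], [0.4889, -0.2664, 0.004], [0.5623, -0.2621, 0.004], [0.5528, -0.1118, 0.004]]
[[0.4807, -0.1175, 0.008], [0.4893, -0.2663, 0.008], [0.5619, -0.262, 0.008], [0.5525, -0.1132, 0.008]]
170 5204 [281   8] [342 121] ((520.9345092773438, -194.05213928222656), (65.81412506103516, 135.88587951660156), 4.085264682769775)
190 4023 [282   8] [340 113] ((520.459716796875, -190.40780639648438), (62.76826477050781, 128.06666564941406), 3.998932361602783)
210 1031 [287   8] [336 113] ((520.8009033203125, -189.98260498046875), (51.84592056274414, 127.04349517822266), 3.8500349521636963)
225 571 [288   9] [335 113] ((520.7551879882812, -190.13201904296875), (50.062103271484375, 126.46834564208984), 3.746396780014038)
20 [50, 55, 77, 120, 162, 189, 198, 199, 200, 200, 202, 215, 227, 224, 203, 186, 182, 167, 136, 118, 114, 115, 115, 115, 114, 114, 114, 113, 113, 112, 113, 112, 112, 111, 111, 111, 111, 111, 110, 109
[... 1627 characters left out ...]
2, 53, 55, 59, 81, 121, 162, 185, 192, 191, 192, 192, 191, 207, 225, 222, 200, 180, 174, 188, 217, 229, 233, 233, 233, 233, 234, 236, 237, 238, 240, 241, 242, 244, 245, 245, 245, 244, 242, 240, 239, 239, 238, 237, 238, 239, 240, 243, 244, 240, 221, 179, 144, 129, 131, 135, 141, 157, 175, 185, 186, 184, 181, 167, 135, 93, 64, 55, 54, 53]
118 [50, 52, 52, 52, 52, 53, 53, 55, 72, 108, 146, 161, 149, 129, 117, 115, 116, 133, 164, 181, 179, 170, 167, 166, 170, 176, 177, 160, 129, 110, 106, 106, 107, 107, 107, 108, 107, 106, 107, 107, 106, 106, 104, 106, 104, 105, 103, 105, 106, 106, 104, 107, 119, 141, 157, 169, 177, 180, 179, 177, 174, 172, 166, 158, 154, 155, 160, 156, 137, 103, 71, 58, 54, 53]
```

View pics/c3.png

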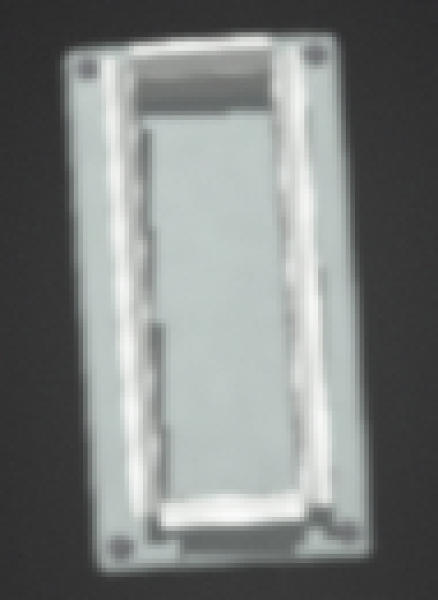

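The holder centre is about (0.5208,-0.190), yaw 93.9°; the lip size measures 50x126, which fits. Now checking the lock's pose in the hand.

Run:
```python
from h import *
import pickle
d=pickle.load(open('w3.pkl','rb'))
g=cv2.cvtColor(d['frame'],cv2.COLOR_RGB2GRAY)
print('col313',g[160:185,295].tolist()); 
for row in (185,200,215,230): print(row,g[row,280:350].tolist())
t=np.array(d['s']['tool_pos']); z=t[2]-.072+.05
for u,v in [(289,171.5),(338,171.5),(287,205),(341,205)]: print((onz(d,u,v,z)-t).round(4))
```

```text
col313 [58, 57, 57, 58, 58, 58, 59, 58, 61, 74, 103, 135, 156, 164, 165, 167, 167, 167, 168, 169, 170, 172, 171, 169, 168]
185 [58, 59, 59, 59, 63, 73, 104, 146, 177, 190, 184, 181, 179, 179, 179, 180, 179, 179, 180, 181, 180, 181, 180, 182, 182, 183, 181, 183, 182, 183, 181, 182, 183, 182, 182, 183, 182, 184, 183, 184, 183, 184, 185, 184, 185, 186, 184, 185, 185, 184, 184, 183, 184, 183, 185, 194, 201, 192, 169, 137, 104, 77, 68, 64, 66, 65, 64, 65, 64, 64]
200 [61, 62, 63, 66, 84, 138, 205, 235, 244, 248, 250, 251, 251, 251, 251, 251, 251, 251, 251, 251, 248, 239, 228, 222, 216, 199, 176, 154, 143, 139, 139, 138, 139, 138, 136, 134, 132, 130, 132, 143, 169, 200, 216, 221, 228, 241, 250, 252, 252, 252, 252, 251, 251, 251, 252, 252, 251, 248, 240, 228, 196, 151, 140, 157, 172, 181, 186, 187, 186, 186]
215 [59, 59, 59, 59, 71, 116, 181, 225, 241, 246, 249, 251, 251, 251, 251, 251, 251, 251, 251, 251, 251, 251, 248, 231, 180, 141, 135, 136, 137, 138, 139, 138, 138, 138, 138, 136, 133, 130, 128, 124, 120, 118, 125, 145, 172, 215, 241, 247, 249, 250, 251, 251, 251, 251, 252, 251, 250, 245, 236, 217, 174, 126, 119, 153, 177, 180, 172, 164, 162, 165]
230 [53, 53, 54, 55, 56, 72, 107, 147, 175, 186, 192, 196, 197, 197, 198, 199, 199, 201, 200, 200, 192, 181, 187, 203, 213, 220, 223, 224, 225, 225, 225, 224, 224, 224, 224, 224, 224, 223, 224, 223, 221, 214, 199, 182, 163, 154, 158, 161, 163, 163, 171, 208, 241, 250, 251, 250, 247, 241, 229, 192, 136, 97, 108, 133, 142, 138, 126, 119, 117, 114]
[-0.0137  0.0408 -0.022 ]
[ 0.0136  0.041  -0.022 ]
[-0.0151  0.0214 -0.022 ]
[ 0.0158  0.0216 -0.022 ]
```

```bash
python3 -m jog '[[[0.02,-0.001,0,0,0,-0.016],[0.03,-0.001,0,0,0,-0.016],[0.035,-0.001,0,0,0,-0.016],[0.035,-0.001,0,0,0,-0.016],[0.025,0,0,0,0,0],[0.015,0,0.01,0,0,0],[0,0,0.03,0,0,0],[0,0,0.04,0,0,0],[0,0,0.03,0,0,0],[0,0,0.015,0,0,0],[0,0,0,0,0,0],[0,0,0,0,0,0]]]'; python3 -c "
from h import *
s=get_state();print(s['tool_pos'],R.from_quat(s['eef_rot']).as_matrix().round(4))"
```

```text
clock: 9.22
tool_pos: [0.5133, -0.1717, 0.1276]
eef_rot: [0.683, 0.73, 0.0, 0.001]
contact_force: [0.7, -0.3, -4.9]
opening: 0.096
finger_force: 45.0
[ 0.51327026 -0.17173004  0.12764631] [[-6.690e-02  9.978e-01  2.100e-03]
 [ 9.978e-01  6.690e-02 -6.000e-04]
 [-7.000e-04  2.100e-03 -1.000e+00]]
```

Run:
```python
from h import *
import pickle
d=pickle.load(open('w3.pkl','rb'))
g=cv2.cvtColor(d['frame'],cv2.COLOR_RGB2GRAY)
print(g[184:205,295].tolist(),g[184:205,332].tolist())
t=np.array(d['s']['tool_pos'])
for v in (189,191,193): print('top',v,(onz(d,314,v,t[2]-.022)-t).round(4))
for v in (170,171): print('bot',v,(onz(d,314,v,t[2]-.072)-t).round(4))
```

```text
[168, 180, 218, 241, 247, 249, 250, 251, 251, 251, 251, 251, 251, 251, 251, 251, 251, 251, 251, 251, 251] [174, 184, 219, 241, 248, 250, 250, 251, 251, 251, 251, 251, 251, 251, 251, 251, 251, 251, 251, 251, 251]
top 189 [ 0.0003  0.0309 -0.022 ]
top 191 [ 0.0003  0.0297 -0.022 ]
top 193 [ 0.0003  0.0286 -0.022 ]
bot 170 [ 0.0005  0.0329 -0.072 ]
bot 171 [ 0.0005  0.0322 -0.072 ]
```

```bash
python3 -m jog '[[[0.0035,0.006,0,0,0,0],[0,0,0,0,0,0],[0,0,0,0,0,0]]]'; python3 -m jog '[[[0,0,0.01,0,0,0],[0,0,0.008,0,0,0],[0,0,0,0,0,0],[0,0,0.004,0,0,0],[0,0,0.004,0,0,0],[0,0,0,0,0,0]]]'
```

```text
clock: 9.6
tool_pos: [0.5184, -0.1675, 0.127]
eef_rot: [0.683, 0.73, 0.0, 0.0]
contact_force: [0.7, -0.7, -4.9]
opening: 0.101
finger_force: 45.0
clock: 10.35
tool_pos: [0.5179, -0.1675, 0.1004]
eef_rot: [0.683, 0.73, -0.0, -0.0]
contact_force: [0.3, 0.1, -4.1]
opening: 0.097
finger_force: 45.0
```

```bash
python3 -m jog '[[[0,0.0015,0.003,0,0,0],[0,0,0.004,0,0,0],[0,0,0.004,0,0,0],[0,0,0.003,0,0,0],[0,0,0,0,0,0],[0,0,0,0,0,0]]]'
```

```text
clock: 11.1
tool_pos: [0.5197, -0.1675, 0.0867]
eef_rot: [0.683, 0.73, 0.0, 0.0]
contact_force: [-0.8, 1.1, -5.1]
opening: 0.099
finger_force: 45.0
```

Inside the slot without jamming; lower until it lands.

```bash
python3 -m jog '[[[0,0,0.003,0,0,0],[0,0,0.002,0,0,0],[0,0,0.002,0,0,0],[0,0,0.001,0,0,0],[0,0,0.001,0,0,0],[0,0,0,0,0,0],[0,0,0,0,0,0]]]'
```

```text
clock: 11.98
tool_pos: [0.52, -0.1673, 0.0795]
eef_rot: [0.683, 0.73, 0.001, 0.0]
contact_force: [-2.8, 3.0, 13.2]
opening: 0.096
finger_force: 45.0
```

Seated (floor contact, TCP 0.0795 as predicted). Release, rise, and move over the dial.

```bash
python3 -m jog '[[[0,0,-0.001,0,0,0],[0,0,0,0,0,0],[0,0,0,0,0,0],[0,0,0,0,0,0],[0,0,-0.02,0,0,0],[0,0,-0.03,0,0,0],[-0.02,0,0,0,0,0],[-0.03,0,0,0,0,0],[0,0,0,0,0,0],[0,0,0,0,0,0]]]' 0.04 30; python3 -c "
from h import *
import pickle
d=grab('wrist','w4.png');s=d['s'];pickle.dump(d,open('w4.pkl','wb'))
print(s['tool_pos'],R.from_quat(s['eef_rot']).as_matrix().round(4),s['q'])"
```

```text
clock: 13.22
tool_pos: [0.5228, -0.2162, 0.1284]
eef_rot: [0.683, 0.731, 0.0, -0.001]
contact_force: [0.5, 0.3, 0.1]
opening: 0.454
finger_force: 0.0
[ 0.52280472 -0.21622013  0.12839739] [[-6.750e-02  9.977e-01 -6.000e-04]
 [ 9.977e-01  6.750e-02  1.300e-03]
 [ 1.300e-03 -5.000e-04 -1.000e+00]] [ 0.29744109  0.76761296  0.02354644  1.8489241  -0.03460689  0.52645625
  0.4118778 ]
```

```bash
python3 -m jog '[[[-0.0015,0,0.02,0,0,0],[0,0,0.02,0,0,0],[0,0,0.014,0,0,0],[0,0,0.007,0,0,0],[0,0,0,0,0,0],[0,0,0,0,0,0]]]'
```

```text
clock: 14.02
tool_pos: [0.5235, -0.2189, 0.0682]
eef_rot: [0.683, 0.73, 0.0, 0.0]
contact_force: [0.6, -0.3, 0.1]
opening: 0.452
finger_force: 0.0
```

```bash
python3 -m jog '[[[0,0,0,0,0,0],[0,0,0,0,0,0],[0,0,0,0,0,0],[0,0,0,0,0,0],[0,0,0,0,0,0],[0,0,0,0,0,0]]]' 0 25
```

```text
clock: 14.78
tool_pos: [0.5231, -0.2189, 0.0678]
eef_rot: [0.683, 0.73, 0.0, 0.0]
contact_force: [-1.1, 1.0, 3.0]
opening: 0.113
finger_force: 25.0
```

```bash
python3 -c "
from h import *
d=grab('wrist','w5.png');s=d['s'];print(s['tool_pos'],s['contact_force'],s['moment'],s['opening'])
cv2.imwrite('pics/c5.png',d['frame'][100:400,150:480,::-1])"
```

```text
[ 0.52312483 -0.21888352  0.06781729] [-1.05696664  1.01068738  2.96105164] [-0.04578867  0.12425007  0.0571412 ] 0.11261921302747101
```

View pics/c5.png

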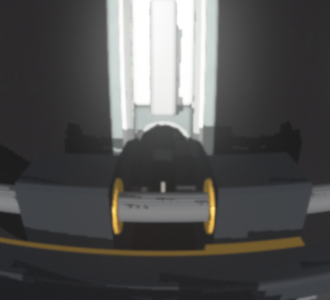

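The fingers hold the dial with the bow ahead of it; the lock sits parallel within the holder walls. Turning clockwise (+tool z).

```bash
for i in 1; do python3 -m jog '[[[0,0,0,0,0,0.06],[0,0,0,0,0,0.06],[0,0,0,0,0,0.06],[0,0,0,0,0,0.06],[0,0,0,0,0,0]]]'; python3 -c "
from h import *
s=get_state();print(s['moment'],R.from_quat(s['eef_rot']).as_euler('zyx'))"; done
python3 -m jog '[[[0,0,0,0,0,0.06],[0,0,0,0,0,0.06],[0,0,0,0,0,0.06],[0,0,0,0,0,0.06],[0,0,0,0,0,0.02],[0,0,0,0,0,0],[0,0,0,0,0,0]]]'; python3 -c "
from h import *
s=get_state();print(s['moment'],s['tool_pos'],s['q'],R.from_quat(s['eef_rot']).as_matrix()[:2,0])"
```

```text
clock: 15.45
tool_pos: [0.523, -0.2189, 0.0678]
eef_rot: [0.766, 0.643, -0.0, -0.0]
contact_force: [-0.9, 0.3, 4.6]
opening: 0.116
finger_force: 25.0
[-0.03713965  0.39265428 -0.00092263] [-1.39562494e+00 -2.61222675e-04  3.14142490e+00]
clock: 16.32
tool_pos: [0.5228, -0.2189, 0.0678]
eef_rot: [0.843, 0.538, -0.0, -0.0]
contact_force: [-0.3, 0.7, 5.1]
opening: 0.113
finger_force: 25.0
[-0.01190979  0.44596449 -0.02702736] [ 0.52280117 -0.2188657   0.0677927 ] [ 0.24209029  0.87519426  0.12593423  1.87478051 -0.24590166  0.40697329
  0.11432174] [0.42167774 0.90674576]
```

```bash
python3 -m jog '[[[0,0,0,0,0,0],[0,0,0,0,0,0],[0,0,0,0,0,0],[0,0,0,0,0,0],[0,0,-0.03,0,0,0],[0,0,-0.04,0,0,0],[0,0,-0.05,0,0,0],[-0.05,0,-0.05,0,0,-0.166],[-0.03,0,0,0,0,-0.166],[0,0,0,0,0,-0.166],[0,0,0,0,0,0],[0,0,0,0,0,0]]]' 0.05 30; python3 -c "
from h import *
import pickle
d=grab('wrist','w6.png');s=d['s'];pickle.dump(d,open('w6.pkl','wb'))
cv2.imwrite('pics/c6.png',cv2.resize(d['frame'][20:200,240:400],(533,600),interpolation=3)[:,:,::-1])
print(s['tool_pos'],R.from_quat(s['eef_rot']).as_matrix().round(4))"
```

```text
clock: 17.82
tool_pos: [0.4968, -0.2873, 0.2317]
eef_rot: [0.684, 0.729, 0.0, -0.0]
contact_force: [-0.0, 0.6, -0.2]
opening: 0.57
finger_force: 0.0
[ 0.49675441 -0.28726975  0.23166443] [[-6.30e-02  9.98e-01 -2.00e-04]
 [ 9.98e-01  6.30e-02  7.00e-04]
 [ 7.00e-04 -2.00e-04 -1.00e+00]]
```

View pics/c6.png

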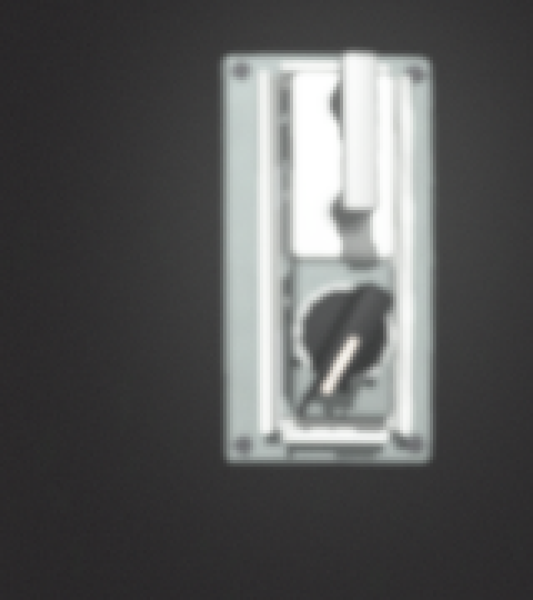

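The pointer lies on the long mark, about 0.49 rad from the lock axis, and the lock is seated. Now back to the bow.

```bash
python3 -m jog '[[[0.04,0.01,0,0,0,0],[0.04,0.01,0,0,0,0],[0.03,0.01,0,0,0,0],[0.008,0.0005,0.03,0,0,0],[0,0,0.04,0,0,0],[0,0,0.02,0,0,0],[0,0,0,0,0,0],[0,0,0,0,0,0]]]'; python3 -c "
from h import *
s=get_state();print(s['tool_pos'],R.from_quat(s['eef_rot']).as_matrix()[:2,0])"
```

```text
clock: 18.88
tool_pos: [0.52, -0.1681, 0.1426]
eef_rot: [0.684, 0.73, 0.0, 0.001]
contact_force: [0.7, 0.3, 1.0]
opening: 0.567
finger_force: 0.0
[ 0.52004296 -0.16810626  0.14257695] [-0.06472436  0.99790307]
```

```bash
python3 -m jog '[[[0.001,0,0.02,0,0,0],[0,0,0.02,0,0,0],[0,0,0.015,0,0,0],[0,0,0.006,0,0,0],[0,0,0,0,0,0],[0,0,0,0,0,0]]]'; python3 -m jog '[[[0,0,0,0,0,0],[0,0,0,0,0,0],[0,0,0,0,0,0],[0,0,0,0,0,0],[0,0,0,0,0,0],[0,0,0,0,0,0],[0,0,0,0,0,0]]]' 0 45
```

```text
clock: 19.62
tool_pos: [0.5198, -0.1673, 0.0815]
eef_rot: [0.684, 0.73, 0.0, 0.0]
contact_force: [0.0, -0.0, 0.1]
opening: 0.566
finger_force: 0.0
clock: 20.5
tool_pos: [0.5195, -0.1672, 0.0809]
eef_rot: [0.684, 0.73, 0.0, 0.0]
contact_force: [0.1, -0.4, -0.5]
opening: 0.102
finger_force: 45.0
```

```bash
python3 -m jog '[[[0,0,-0.004,0,0,0],[0,0,-0.005,0,0,0],[0,0,-0.005,0,0,0],[0,0,0,0,0,0],[0,0,0,0,0,0]]]';python3 -m jog '[[[0,0,-0.003,0,0,0],[0,0,-0.004,0,0,0],[0,0,-0.003,0,0,0],[0,0,-0.003,0,0,0],[0,0,0,0,0,0],[0,0,0,0,0,0],[0,0,0,0,0,0]]]'
```

```text
clock: 21.12
tool_pos: [0.5194, -0.1672, 0.095]
eef_rot: [0.684, 0.73, 0.0, 0.0]
contact_force: [0.5, 0.2, -1.2]
opening: 0.099
finger_force: 45.0
clock: 22.0
tool_pos: [0.5192, -0.1671, 0.1077]
eef_rot: [0.684, 0.73, -0.0, -0.0]
contact_force: [-0.0, -0.6, -5.0]
opening: 0.099
finger_force: 45.0
```

The shackle slid freely for 22 mm (about 1 N), then took the weight (5 N): it is open. Lifting out.

```bash
python3 -m jog '[[[0,0,-0.005,0,0,0],[0,0,-0.008,0,0,0],[0,0,-0.01,0,0,0],[0,0,-0.015,0,0,0],[0,0,-0.02,0,0,0],[0,0,-0.025,0,0,0],[0,0,-0.025,0,0,0],[0,0,-0.02,0,0,0],[0,0,-0.015,0,0,0],[0,0,-0.01,0,0,0],[0,0,-0.005,0,0,0],[0,0,0,0,0,0]]]'; python3 -m jog '[[[0,0,0,0,0,0],[0,0,0,0,0,0],[0,0,0,0,0,0],[0,0,0,0,0,0],[0,0,0,0,0,0],[0,0,0,0,0,0],[0,0,0,0,0,0],[0,0,0,0,0,0]]]'
python3 - <<'E'
from h import *
d=grab('wrist','w7.png'); g=cv2.cvtColor(d['frame'],cv2.COLOR_RGB2GRAY); t=np.array(d['s']['tool_pos'])
print(g[150:215:1,295].tolist()); print(np.abs(d['s']['qd']).max(),d['s']['moment'])
E
```

```text
clock: 23.5
tool_pos: [0.5193, -0.1671, 0.2658]
eef_rot: [0.684, 0.73, -0.0, -0.0]
contact_force: [0.9, 0.6, -4.2]
opening: 0.106
finger_force: 45.0
clock: 24.5
tool_pos: [0.5194, -0.1672, 0.2659]
eef_rot: [0.684, 0.73, 0.0, -0.0]
contact_force: [-0.1, -0.9, -5.6]
opening: 0.101
finger_force: 45.0
[178, 177, 179, 182, 183, 185, 184, 186, 187, 189, 188, 188, 190, 188, 188, 184, 175, 160, 147, 143, 142, 143, 144, 144, 147, 146, 146, 144, 164, 205, 227, 233, 235, 236, 237, 237, 237, 237, 236, 236, 236, 237, 236, 237, 237, 237, 237, 236, 237, 237, 236, 236, 237, 236, 236, 236, 236, 235, 236, 236, 236, 236, 236, 236, 236]
0.0013406734368585395 [-0.03827473  0.01733311  0.00196534]
```

Run:
```python
from h import *
d=grab('wrist'); t=np.array(d['s']['tool_pos'])
for v,z in ((178.3,-.022),(178.3,-.044),(166.5,-.072),(166.5,-.094)): print(z,(onz(d,314,v,t[2]+z)-t)[1].round(4))
```

```text
-0.022 0.0369
-0.044 0.0325
-0.072 0.0354
-0.094 0.0318
```

The lock's end sits at the expected 0.0328 m only if the shackle is 22 mm out, so it is open and the lock is untilted. Lock underside is about 0.17 m up.

```bash
python3 -c "
from plant import *
print(finish_job())"
```

```text
the job is handed in; nothing more can be done
None
```

I handed the job in with the open padlock hanging upright from its shackle, underside about 17 cm above the worktop. The dial pointer was on the long mark when last viewed, before the pull; the judge's verdict was not shown.

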